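# Load and set the mouse trap behind the monitor

## Robot

A 6-joint arm with a two-finger parallel gripper is mounted at the origin on a cart in front of the work surface, level with it; the furniture and walls round the work are solid. World frame = base frame: x ahead of the robot, y to its left, z up, the work surface at z = 0. Lengths are in m, angles in rad, forces in N, time in s.
With the tool pointing down it reaches from about 0.35 to 0.85 m from the base axis. Payload 8.1 kg.
Tool frame: the origin (TCP) lies on the centre line of the jaws, within the pads' length; the fingertips stand 17 mm ahead of it and the grasp point (between the pads) lies 2 mm behind it; z points along the fingers, y is the line along which they close (so a half turn about z gives the same grasp; the last joint's range is limited). The gripper opens to 93 mm and grips with 3 to 60 N. Pads are 15 mm wide; open, the fingers measure 128 mm over their backs; the gripper's body (75 mm by 188 mm) begins 65 mm behind the grasp point.
Start: joints at [1.226, 0.13, 1.488, -0, 1.523, -0.085], TCP at [0.154, 0.58, 0.236] pointing down, gripper open.
Joint ranges: [-2.96, 2.96], [-0.89, 2.26], [0.02, 2.5], [-1.34, 4.48], [0, 2.73], [-2.66, 2.66]. Speed limits (rad/s): [2.39, 2.39, 2.79, 3.14, 3.14, 3.14].

## Interface

Orientations are given as a rotation vector (axis times angle).
In Python, from plant import status, eyes, robot gives the robot as it stands. The module is installed in compiled form; this text tells all that it offers.
- The arm moves only by the tool servo_tool, never from a script. Its argument "plan" is text: rows parted by semicolons, each of 4 numbers parted by spaces: the shift along the tool's x, y, z in m, then the turn about the tool's z in degrees. A call has 1 to 12 rows; each row is the pose to reach, as a shift and turn from the pose commanded when the call began, along the tool's axes at that moment; what a row does not reach only later rows make up. A row lasts 1/12 s, in which the tool goes at most 41.7 mm and 7.16 degrees, less where a joint would pass 70% of its speed; a pose out of reach is approached as far as the arm can. A call with a gripper value outside its range is refused whole. "grip" is the closure, from -1 (fully open) to 1 (shut), set as the call begins (left out, the last holds). The fingers move at their own pace and stop on an object; "grip_force" is the grip in N (left out, the last holds). Time passes only in rows, so rows that repeat a pose let the fingers close. It gives the time, the measured TCP pose, the force, the opening and the grip force at its end, in the units of the state.
- status.read_state(): the state, without advancing time (a new reading comes with each control period).
- eyes.read_camera(name): name is "scene" or "top" or "wrist"; returns a dict with "image" (384x512x3 uint8, blue, green, red), "fovy" (degrees; the focal length in pixels is half the picture's height over the tangent of half this angle, whatever the lens; pixels are square), "cx", "cy" (the principal point, pixels), "world_from_camera" (4x4, takes a point from camera to world coordinates); the wrist camera has in their place "hand_eye" (4x4, takes a point from camera to tool coordinates, whose origin is the TCP and whose axes are the flange's). Camera axes: x right, y down, z forward; pixel columns grow to the right and rows downward; lengths in m; the calibration is good to about 2 mm. The wrist camera is an equidistant fisheye: a pixel r from the principal point sees the ray r / f radians off the axis. A picture is of the moment at which its call begins: read the wrist's pose just before it. There is no depth.
- robot.close_job(): hands the job in; it is judged then, once.
The state is a dict: "t": time; "q": joint angles; "dq": joint speeds; "joint_torque": joint torques, N m; "tool_pos": TCP position; "orientation": TCP orientation; "force": force on the tool from outside, world axes, zero at the start; "wrist_torque": the same for the moment, N m; "opening": finger opening in m; "gripper_force": force on a finger pad.
Only numpy, scipy, OpenCV 4.12 (cv2) and the standard library are available. Lean on these libraries where they do the work, as an engineer would, in place of code of your own. Each camera call takes 0.05 s, during which the arm holds its last target. There are 200 camera calls.

## Task

Mice have been at the cables behind the monitor. Slide the snap trap into the track of the grey station tray from its open runway end, plain end first so that the bait plate faces the runway, right up to the end stop. Then draw its sprung arm all the way over until the catch takes it, let it down on the catch and let go, so that it stays set: it must never snap shut, and everything else on the desk stays where it is.

Things in the scene. Friction and masses are not known exactly. Their poses are not given: they have to be found in the camera images.
- trap: Loose black plastic snap trap, 0.15 to 0.27 kg: base plate 120 (x) x 62 (y) x 8 mm. Origin: centre of its underside; z up. +x = plain end (goes in first), -x = bait end. Two upright cheeks y = +-21 to +-25, x = -56 to 14, up to z = 36 (40 for x < -30); grip across their outsides (50 mm). Sprung arm, axle along y at x = 0, z = 28; shut it lies over the bait end, set over the plain end.
- trap_arm (a joint): Arm angle about the axle, rad: 0 = shut (points to trap -x, 20 deg above level); grows as it is drawn up over the top towards +x; limit 2.75. A spring pulls it shut: 1.8 N at the bar when shut, 4 N when set. It pushes the catch aside from 1.8 on; the catch springs in under it at 2.53. Eased back from there it rests on the catch at 2.50 by itself. Let go earlier it snaps shut.
- trap_bar (a point): Middle of the arm's steel cross bar: round, 9 mm thick, along trap y, 33 mm free between its two legs, 50 mm from the axle. Place in the trap frame: x = -50 cos(a), z = 28 + 50 sin(a) mm, a = 0.349 + joint trap_arm. Shut: x = -47, z = 45; set: about x = 48, z = 43. Nothing but the cheeks beside it; the bait plate is 25 mm beneath it when shut.
- trap_pedal (a joint): Angle of the white bait plate with its catch post, rad: 0 = up at rest, 0.45 = fully down. It swings by itself to about 0.25 while the arm passes. With the arm set, some 1.2 N down on the plate (about 0.1 rad) fires the trap.
- bait_plate (a point): Middle of the white bait plate, between the cheeks, 28 x 22 mm; trap frame x = -42, z = 19 mm.
- station: Fixed grey plastic tray, 153 x 88 mm, floor 3 mm thick. Origin: its underside, below the trap's origin when home (trap frame = station frame shifted up 3 mm). +x = direction in which the trap slides in. x = -85 to -47: open runway, kerbs 4 mm high at y = +-43. x = -47 to -25: lead-in walls, 79 closing to 65 mm apart. x = -25 to 60: track. No wall is higher than z = 17 mm.
- track_mouth (a point): Middle of the track's open mouth on the floor (station x = -25, z = 3 mm). From here to the stop: side walls 65 mm apart, lips overhang inwards to 55 mm apart, 10.5 mm above the floor, so the 62 mm base enters only endways from the runway; 1.5 mm play each side, 2.5 mm above.
- track_stop (a point): Foot of the end stop on the floor (station x = 60, z = 3 mm); the trap's plain end touches it when home.
- stapler: Bystander: stapler lying at the desk's front right corner, 36 x 150 mm, 51 high; origin under its middle.
- tape_roll: Bystander: roll of tape lying flat beside the stapler or beside the track (it and the glue stick swap places), 49 mm across, 19 high; origin under its middle.
- glue_stick: Bystander: glue stick standing beside the track or beside the stapler, 24 mm across, 88 high; origin under its middle.
- monitor: Fixed monitor seen from behind; yaw about 0. Origin: under its stand. Stand foot x = -135 to 115, y = +-168, 11 mm high; column x = -70 to -20, y = +-46; panel x = 85 to 120, y = +-393, from 107 to 475 mm above the desk (mm, monitor frame). The panel reaches out between station and trap: carry the trap round its right-hand edge on the robot's side.

How it is judged:
On the way, in this order (a step that is already met when the one before it is completed fails the run):
1. the trap lies home in the track, plain end against the stop, arm still shut (x of trap in the frame of station between -0.003 and 0.003 m and y of trap in the frame of station between -0.003 and 0.003 m and z of trap in the frame of station between 0.001 and 0.0065 m and angle between the x axis of trap and the x axis of station, either way round below 0.07 rad and x of bait_plate in the frame of station below -0.02 m and value of joint trap_arm below 0.35 rad), for 0.2 s.
2. the arm is drawn over past the catch, the trap still home (x of trap in the frame of station between -0.003 and 0.003 m and y of trap in the frame of station between -0.003 and 0.003 m and z of trap in the frame of station between 0.001 and 0.0065 m and angle between the x axis of trap and the x axis of station, either way round below 0.07 rad and x of bait_plate in the frame of station below -0.02 m and value of joint trap_arm above 2.42 rad), for 0.1 s.
At the end, for the whole second after the job is handed in: The trap lies flat in the track within 3 mm of its end stop, bait plate towards the runway; its arm rests on the catch (joint 2.42 to 2.6, pedal below 0.06), let go and still (all of step 2 and value of joint trap_arm below 2.6 rad and value of joint trap_pedal below 0.06 rad and velocity of joint trap_arm between -0.3 and 0.3 rad/s and linear speed of trap below 0.02 m/s); the robot touches nothing.
It fails at once if the arm snaps shut (flies back faster than 6 rad/s, off the catch) (value of joint trap_arm between 0.15 and 2.2 rad and velocity of joint trap_arm below -6 rad/s).
It fails at once if the stapler is moved by more than 25 mm (distance of stapler from where it was at the start of the episode above 0.025 m).
It fails at once if the tape roll is moved by more than 25 mm (distance of tape_roll from where it was at the start of the episode above 0.025 m).
It fails at once if the glue stick is moved by more than 25 mm (distance of glue_stick from where it was at the start of the episode above 0.025 m).
It also fails if it takes over 64 s, if anything falls off the work surface, if the arm or the gripper's body presses on something with over 40 N, if the wrist force passes 120 N, or if a joint passes its speed limit or range.

## Working session

There is one attempt and no reset: what is moved stays moved. The work goes in short steps, Python scripts to look and compute and a tool call to move; the robot and the scene stay as the last step left them, time stands still between calls to the robot, and variables do not carry over. Pictures are saved under pics/ and viewed, at most 10 in all, crops included, and the job is handed in when it is done.

Besides the shell and the picture viewer there is one more tool, called by a JSON object that holds its "api" and its "payload", one argument or row to a line. servo_tool: Moves the arm, as the interface text tells. Its arguments: {"type":"object","properties":{"plan":{"type":"string"},"grip":{"type":"number"},"grip_force":{"type":"number"}},"required":["plan"]}

```bash
mkdir -p pics; ls; cat > h.py <<'E'
import numpy as np, cv2
from scipy.spatial.transform import Rotation as R
from plant import status, eyes, robot
def shot(n,f=None):
    s=status.read_state(); c=eyes.read_camera(n); 
    if f: cv2.imwrite('pics/'+f,c['image'])
    return s,c
def ray(n,s,c,u,v):
    F=192/np.tan(np.radians(c['fovy'])/2); x=(u-c['cx'])/F; y=(v-c['cy'])/F
    if n=='wrist':
        r=np.hypot(x,y); d=np.array([x/r*np.sin(r),y/r*np.sin(r),np.cos(r)]) if r>0 else np.array([0,0,1.])
        T=np.eye(4); T[:3,:3]=R.from_rotvec(s['orientation']).as_matrix(); T[:3,3]=s['tool_pos']; T=T@c['hand_eye']
    else: d=np.array([x,y,1.]); T=c['world_from_camera']
    return T[:3,3],T[:3,:3]@d
def onz(n,s,c,u,v,z):
    o,d=ray(n,s,c,u,v); return o+d*(z-o[2])/d[2]
E
python3 - <<'E'
from h import *
s,c=shot('top','top.png'); print(s); print(c['fovy'],c['cx'],c['cy'],c['world_from_camera'])
s,d=shot('scene','scene.png'); print(d['world_from_camera'])
s,w=shot('wrist','wrist.png'); print(w['hand_eye'],w['fovy'])
cv2.imwrite('pics/all.png',cv2.resize(np.vstack([c['image'],d['image']]),(450,675))[:0] if 0 else np.hstack([c['image'],d['image']])[:, :])
E
```

```text
pics
{'t': 0.0, 'q': array([ 1.22558827e+00,  1.31148193e-01,  1.48929780e+00, -3.91470359e-05,
        1.52300132e+00, -8.53920780e-02]), 'dq': array([ 0.00274505,  0.00142031, -0.00093249,  0.00042098, -0.00049899,
       -0.0013511 ]), 'joint_torque': array([-1.25629725e-05, -5.59837639e+01, -4.91770685e+01,  7.69314333e-02,
        3.49753769e-02, -1.75662412e-04]), 'tool_pos': array([0.15394226, 0.5793461 , 0.23458501]), 'orientation': array([-4.06921526e-01, -3.11476510e+00,  2.85881708e-03]), 'force': array([ 1.15349112,  0.71625803, -0.09078474]), 'wrist_torque': array([ 0.0211419 ,  0.05031147, -0.00300116]), 'gripper_force': 0.0, 'opening': 0.09297203927771083}
46.273378965937326 253.79475262967145 194.91963753532698 [[-0.01323579 -0.9917455   0.127537    0.38122298]
 [-0.99988748  0.01402798  0.00531517  0.01272764]
 [-0.00706038 -0.1274523  -0.99181957  1.07841815]
 [ 0.          0.          0.          1.        ]]
[[ 0.96427088 -0.19468468  0.17966508  0.33862784]
 [-0.26491588 -0.70577223  0.65704272 -0.70938713]
 [-0.00111353 -0.68116329 -0.73213068  0.91568445]
 [ 0.          0.          0.          1.        ]]
[[ 5.45940057e-04 -9.62703753e-01 -2.70557178e-01  7.50385101e-02]
 [ 9.99999715e-01  6.66604525e-04 -3.54094383e-04  8.30019047e-04]
 [ 5.21242630e-04 -2.70556907e-01  9.62703842e-01 -1.49742483e-01]
 [ 0.00000000e+00  0.00000000e+00  0.00000000e+00  1.00000000e+00]] 65.70646984690485
```

View pics/top.png

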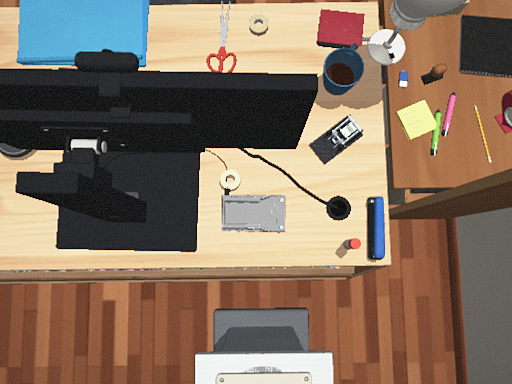

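View pics/scene.png

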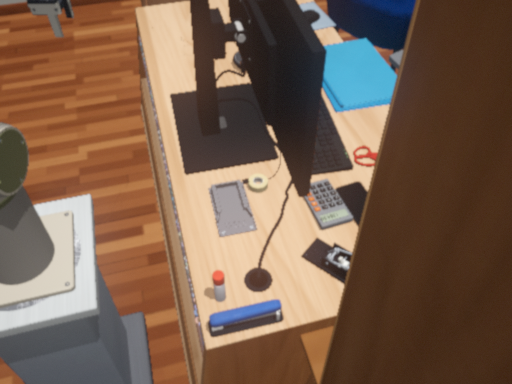

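The top view shows the tray at about (253,213), the trap at (337,140) and the tape roll at (230,180). The glue stick is at (352,243) and the stapler at (376,228). I'll zoom in next.

```bash
python3 - <<'E'
import cv2, numpy as np
a=cv2.imread('pics/top.png')
A=cv2.resize(a[160:240,210:300],None,fx=5,fy=5,interpolation=cv2.INTER_CUBIC)
B=cv2.resize(a[105:173,300:380],None,fx=5,fy=5,interpolation=cv2.INTER_CUBIC)
o=np.zeros((400,850,3),np.uint8);o[:400,:450]=A;o[:340,450:850]=B
cv2.imwrite('pics/z.png',cv2.resize(o,(800,376)))
E
```

```text
(no output)
```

View pics/z.png

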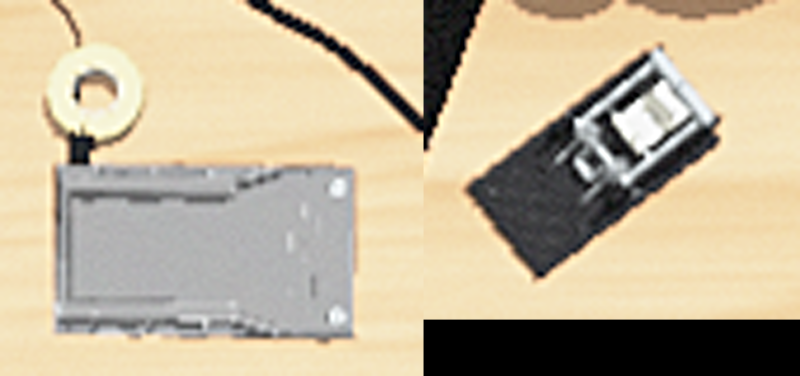

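The tray's runway opens to the right (-y), so the trap slides in along about +y. The trap's plain end points lower-left in the image. Next I'll measure both.

```bash
python3 - <<'E'
from h import *
s,c=shot('top'); im=c['image'].astype(int); hsv=cv2.cvtColor(c['image'],cv2.COLOR_BGR2HSV)
def rect(m,z,nm):
    cs,_=cv2.findContours(m.astype(np.uint8),0,2)
    k=max(cs,key=cv2.contourArea)[:,0,:].astype(float)
    P=np.array([onz('top',s,c,u,v,z)[:2] for u,v in k])
    r=cv2.minAreaRect((P*1000).astype(np.float32)); print(nm,len(k),r,'\n',cv2.boxPoints(r).round(1).tolist())
box=lambda m,u0,u1,v0,v1:(lambda z:(z.__setitem__((slice(v0,v1),slice(u0,u1)),m[v0:v1,u0:u1]),z)[1])(np.zeros(m.shape,bool))
S=hsv[...,1]; V=hsv[...,2]
rect(box(S<40,214,296,188,240),0.01,'station')
rect(box((S<60)|(V<70),308,368,113,167),0.008,'trap')
rect(box((S>120)&(hsv[...,0]>95)&(hsv[...,0]<130),360,390,190,265),0.05,'stapler')
rect(box((S>150)&((hsv[...,0]<8)|(hsv[...,0]>172)),335,365,230,255),0.088,'glue')
rect(box((S<70)&(V>150),215,245,165,195),0.015,'tape')
# monitor panel right edge
for p in [(315,75),(300,150),(317,80)]: print(p,onz('top',s,c,*p,0.475),onz('top',s,c,*p,0.107))
print(onz('top',s,c,338,208,0.02), onz('top',s,c,343,72,0.09))
E
```

```text
station 42 ((475.2023620605469, 21.343780517578125), (150.02804565429688, 88.2983169555664), 87.7981948852539) 
 [[428.20001220703125, -51.900001525878906], [516.4000244140625, -55.29999923706055], [522.2000122070312, 94.5999984741211], [434.0, 98.0]]
trap 149 ((661.5008544921875, -186.323974609375), (89.01882934570312, 140.3167266845703), 28.061176300048828) 
 [[589.2000122070312, -145.39999389648438], [655.2000122070312, -269.20001220703125], [733.7999877929688, -227.3000030517578], [667.7999877929688, -103.5]]
stapler 49 ((435.0938720703125, -265.2914123535156), (24.95673179626465, 139.51559448242188), 87.3085708618164) 
 [[364.79998779296875, -274.5], [504.20001220703125, -281.0], [505.3999938964844, -256.1000061035156], [366.0, -249.60000610351562]]
glue 21 ((399.2930908203125, -200.67857360839844), (19.800966262817383, 23.720964431762695), 17.421571731567383) 
 [[386.29998779296875, -192.3000030517578], [393.3999938964844, -215.0], [412.29998779296875, -209.0], [405.20001220703125, -186.39999389648438]]
tape 113 ((556.2202758789062, 76.31057739257812), (69.81041717529297, 70.58711242675781), 89.40081787109375) 
 [[520.5999755859375, 41.79999923706055], [591.0999755859375, 41.0], [591.9000244140625, 110.80000305175781], [521.2999877929688, 111.5999984741211]]
(315, 75) [ 0.6269353  -0.07200095  0.475     ] [ 0.77678517 -0.12367344  0.107     ]
(300, 150) [ 0.51998684 -0.04818339  0.475     ] [ 0.60461324 -0.08533053  0.107     ]
(317, 80) [ 0.61959236 -0.0745717   0.475     ] [ 0.76496408 -0.12781199  0.107     ]
[ 0.48335023 -0.18014412  0.02      ] [ 0.78985859 -0.19047765  0.09      ]
```

{"api": "servo_tool", "payload": {
  "plan": "-0.025 -0.031 0 6; -0.05 -0.062 0 12; -0.075 -0.094 0 18; -0.1 -0.125 0 24; -0.125 -0.157 0 30; -0.149 -0.188 0 36; -0.175 -0.22 0 42; -0.2 -0.252 0 48; -0.225 -0.284 0 54; -0.25 -0.316 0 60; -0.275 -0.348 0 66; -0.3 -0.38 0 72",
  "grip": -1
}}

```text
t: 1.2
tool_pos: [0.3466, 0.1338, 0.2358]
orientation: [2.165, 2.275, 0.001]
force: [0.3, -0.1, 0.3]
opening: 0.0931
gripper_force: 0.0
```

{"api": "servo_tool", "payload": {
  "plan": "-0.03 0.024 0 2.8; -0.06 0.048 0.02 2.8; -0.09 0.072 0.03 2.8; -0.12 0.1 0.04 2.8; -0.12 0.1 0.04 2.8; -0.12 0.1 0.04 2.8"
}}

```text
t: 1.7
tool_pos: [0.4525, 0.0197, 0.1938]
orientation: [-2.217, -2.221, 0.004]
force: [-0.4, 1.5, 0.1]
opening: 0.0932
gripper_force: 0.0
```

```bash
python3 - <<'E'
from h import *
s,c=shot('wrist','w1.png'); print(s['t'],s['tool_pos'],s['orientation'],s['q'])
E
```

```text
1.7 [0.4525315  0.01966289 0.19380968] [-2.21700678 -2.2214688   0.00426484] [-6.98421700e-02 -2.51621659e-01  1.93119305e+00 -1.38286081e-05
  1.46615292e+00 -7.18513056e-02]
```

View pics/w1.png

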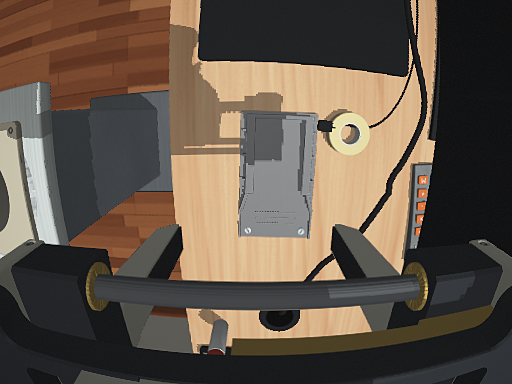

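Wrist view: tray corners are at about (240,112), (318,113), (311,238) and (237,236), with the runway at the bottom and the tape roll at (349,133). I'll measure the tray from this.

```bash
cat >> h.py <<'E'
E
python3 - <<'E'
from h import *
s,c=shot('wrist'); hsv=cv2.cvtColor(c['image'],cv2.COLOR_BGR2HSV)
m=np.zeros((384,512),np.uint8); m[105:245,225:325]=(hsv[105:245,225:325,1]<50)*255
m=cv2.morphologyEx(m,cv2.MORPH_OPEN,np.ones((9,9)))
k=max(cv2.findContours(m,0,1)[0],key=cv2.contourArea)
M=np.zeros_like(m);cv2.drawContours(M,[k],-1,255,-1)
L=[];Rr=[]
for v in range(116,234,2):
    u=np.where(M[v])[0]; z=.017 if v<195 else .007
    a=onz('wrist',s,c,u[0]-.5,v,z);b=onz('wrist',s,c,u[-1]+.5,v,z); L.append(a);Rr.append(b)
    if v%8==4: print(v,u[0],u[-1],(a[:2]*1e3).round(1),(b[:2]*1e3).round(1),round((b-a)[0]*1e3,1))
for u in range(245,315,8):
    v=np.where(M[:,u])[0]; print(u,v[0],v[-1],(onz('wrist',s,c,u,v[0]-.5,.017)*1e3).round(1)[:2],(onz('wrist',s,c,u,v[-1]+.5,.003)*1e3).round(1)[:2])
for p in (L,Rr):
    p=np.array(p)[:36]; f=np.polyfit(p[:,1],p[:,0],1); print('dx/dy',f, 'x at y=.03',np.polyval(f,.03))
E
```

```text
116 241 316 [434.5  92.1] [518.1  93.6] 83.6
124 241 316 [434.5  83.3] [518.4  84.6] 83.9
132 241 316 [434.5  74.4] [518.6  75.7] 84.2
140 241 315 [434.4  65.6] [517.8  66.7] 83.4
148 240 315 [433.3  56.6] [518.1  57.6] 84.9
156 240 314 [433.2  47.6] [517.3  48.5] 84.1
164 240 314 [433.2  38.6] [517.7  39.4] 84.6
172 240 313 [433.1  29.4] [517.   30.1] 83.9
180 240 313 [433.   20.2] [517.5  20.8] 84.5
188 240 312 [432.9  10.8] [516.8  11.3] 83.9
196 240 311 [432.2  -1.6] [518.1  -1.2] 85.9
204 239 310 [430.9 -11.6] [517.4 -11.2] 86.5
212 239 310 [430.7 -21.7] [518.  -21.5] 87.3
220 239 310 [430.6 -32. ] [518.7 -31.9] 88.1
228 239 309 [430.4 -42.5] [518.1 -42.5] 87.7
245 112 236 [439.4  97.1] [438.1 -55.7]
253 112 236 [448.1  97.1] [448.1 -55.6]
261 112 236 [456.8  97.1] [458.2 -55.5]
269 112 236 [465.5  97.2] [468.2 -55.5]
277 113 237 [474.3  96.2] [478.3 -56.9]
285 113 237 [483.   96.4] [488.4 -56.9]
293 114 237 [491.8  95.5] [498.6 -57. ]
301 114 237 [500.7  95.7] [508.8 -57.1]
309 114 232 [509.6  96. ] [518.6 -50.3]
dx/dy [0.02534401 0.43230344] x at y=.03 0.4330637569117649
dx/dy [0.02285216 0.51652166] x at y=.03 0.5172072255886785
```

{"api": "servo_tool", "payload": {
  "plan": "-0.04 0 0 -5; -0.08 0 0 -10; -0.12 0 0 -15; -0.16 0 0 -20; -0.195 0.01 0 -24; -0.215 0.035 0 -28; -0.22 0.07 0 -28; -0.22 0.11 0 -28; -0.22 0.15 0 -28; -0.22 0.178 0 -28; -0.22 0.178 0 -28; -0.22 0.178 0 -28"
}}

```text
t: 2.8
tool_pos: [0.6331, -0.1957, 0.1959]
orientation: [1.606, 2.7, 0.0]
force: [-0.2, -0.2, -0.7]
opening: 0.0932
gripper_force: 0.0
```

```bash
python3 - <<'E'
from h import *
s,c=shot('wrist','w2.png'); print(s['t'],s['tool_pos'],s['orientation'],s['q'])
cv2.imwrite('pics/w2z.png',cv2.resize(c['image'],(800,600),interpolation=cv2.INTER_CUBIC))
E
```

```text
2.8 [ 0.63306351 -0.19566676  0.19591814] [1.60636550e+00 2.69984803e+00 3.08153396e-04] [-3.77217892e-01  3.17562330e-01  1.34558081e+00  1.94139795e-04
  1.47841603e+00 -8.74586399e-01]
```

View pics/w2z.png

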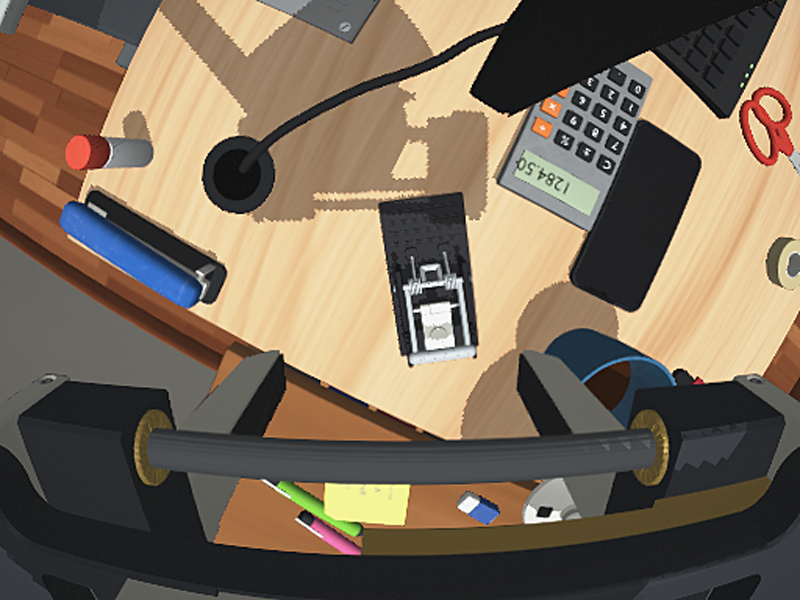

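The trap fills the middle of the view: plain-end corners are at zoomed (380,204) and (463,194), and the bar is at about (443,356). The mug rim is around (630,385).

```bash
python3 - <<'E'
from h import *
s,c=shot('wrist'); g=cv2.cvtColor(c['image'],cv2.COLOR_BGR2GRAY); hsv=cv2.cvtColor(c['image'],cv2.COLOR_BGR2HSV)
A=[];B=[]
for v in range(132,176,3):
    r=g[v,225:325]<70; u=np.where(r)[0]+225
    a=onz('wrist',s,c,u[0]-.5,v,.008);b=onz('wrist',s,c,u[-1]+.5,v,.008);A.append(a);B.append(b)
    print(v,u[0],u[-1],(a*1e3).round(1)[:2],(b*1e3).round(1)[:2],np.linalg.norm(a-b).round(4))
for p in(A,B):
    vx,vy,x0,y0=cv2.fitLine((np.array(p)[:,:2]).astype(np.float32),2,0,.01,.01).ravel(); print(np.degrees(np.arctan2(vy,vx)),x0,y0)
z=lambda u,v,h:(onz('wrist',s,c,u*.64-.2,v*.64-.2,h)*1e3).round(1)[:2]
print('plain corners',z(380,203,.008),z(463,194,.008),'bait corners',z(402,357,.004),z(478,347,.008))
print('bar ends',z(410,359,.045),z(476,352,.045),'bar mid',z(443,356,.045))
print('mug rim', [z(*p,.09) for p in((558,340),(673,385),(600,330),(620,410))],'calc',z(500,185,.015),z(590,228,.015), 'phone',z(575,280,.01),'panel', z(505,113,.107))
E
```

```text
132 243 297 [ 593.6 -157. ] [ 648.4 -126.8] 0.0625
135 244 297 [ 596.3 -159.5] [ 650.1 -129.8] 0.0615
138 244 297 [ 597.9 -162.5] [ 651.8 -132.8] 0.0616
141 245 298 [ 600.5 -165. ] [ 654.5 -135.3] 0.0617
144 245 298 [ 602.1 -168.1] [ 656.3 -138.3] 0.0618
147 245 298 [ 603.8 -171.1] [ 658.  -141.3] 0.0619
150 246 299 [ 606.4 -173.6] [ 660.8 -143.8] 0.062
153 246 299 [ 608.  -176.7] [ 662.5 -146.8] 0.0621
156 247 299 [ 610.7 -179.2] [ 664.3 -149.8] 0.0611
159 247 300 [ 612.3 -182.3] [ 667.  -152.3] 0.0624
162 247 300 [ 614.  -185.4] [ 668.8 -155.3] 0.0625
165 248 300 [ 616.7 -188. ] [ 670.6 -158.4] 0.0615
168 248 300 [ 618.3 -191.1] [ 672.4 -161.5] 0.0616
171 249 301 [ 621.  -193.6] [ 675.2 -164. ] 0.0618
174 249 301 [ 622.7 -196.8] [ 677.1 -167.1] 0.062
-54.18464 0.6082891 -0.17666617
-54.218376 0.66252357 -0.14689164
plain corners [ 592.9 -154.4] [ 642.5 -119.6] bait corners [ 664.7 -253.1] [ 712.5 -216. ]
bar ends [ 662.2 -236.9] [ 700.6 -210.4] bar mid [ 681.5 -224. ]
mug rim [array([ 726.7, -167.8]), array([ 825.9, -154.7]), array([ 748.3, -149.2]), array([ 798.2, -188.3])] calc [ 661.6 -100.7] [738.5 -91.8] phone [ 752.  -131.9] panel [627.5 -74.2]
```

Trap origin is about (0.653,-0.186) with x axis at 125.8°. The mug is close to the gripper body's path, so I'll check its height from two views.

```bash
python3 - <<'E'
from h import *
a=cv2.imread('pics/top.png')[40:105,300:400]; b=cv2.imread('pics/w2.png')[190:300,330:450]
A=cv2.resize(a,(400,260),interpolation=2);B=cv2.resize(b,(390,358),interpolation=2)
o=np.zeros((358,790,3),np.uint8);o[:260,:400]=A;o[:,400:]=B;cv2.imwrite('pics/mug.png',o)
E
```

```text
(no output)
```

View pics/mug.png

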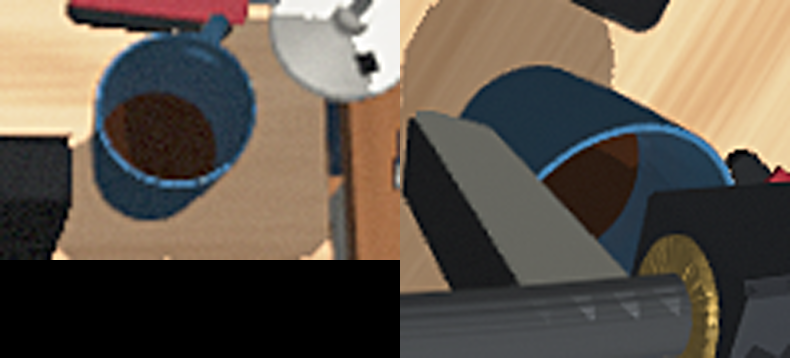

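```bash
python3 - <<'E'
from h import *
s,c=shot('top')
print(onz('top',s,c,338.8,94.75,0))
for h in (.08,.09,.1,.11,.12): print(h,[onz('top',s,c,*p,h)[:2].round(4).tolist() for p in ((343.8,86.5),(344,48.5),(324.2,67.5),(363.8,65))])
E
```

```text
[ 0.76812509 -0.1962715   0.        ]
0.08 [[0.759, -0.193], [0.8513, -0.1971], [0.8056, -0.1494], [0.8102, -0.2414]]
0.09 [[0.7552, -0.191], [0.8466, -0.195], [0.8014, -0.1477], [0.8059, -0.2389]]
0.1 [[0.7514, -0.1889], [0.8418, -0.1929], [0.7971, -0.1461], [0.8016, -0.2363]]
0.11 [[0.7476, -0.1868], [0.8371, -0.1908], [0.7929, -0.1445], [0.7973, -0.2338]]
0.12 [[0.7439, -0.1848], [0.8324, -0.1887], [0.7886, -0.1429], [0.793, -0.2312]]
```

{"api": "servo_tool", "payload": {
  "plan": "0.0026 0.0218 0.03 -7.1; 0.0026 0.0218 0.06 -7.3; 0.0026 0.0218 0.09 -7.3; 0.0026 0.0218 0.12 -7.3; 0.0026 0.0218 0.13 -7.3; 0.0026 0.0218 0.13 -7.3; 0.0026 0.0218 0.13 -7.3; 0.0026 0.0218 0.13 -7.3"
}}

```text
t: 3.62
tool_pos: [0.6514, -0.1859, 0.069]
orientation: [1.434, 2.79, 0.001]
force: [-0.1, -0.6, 1.2]
opening: 0.093
gripper_force: 0.0
```

```bash
python3 - <<'E'
from h import *
s,c=shot('wrist','w3.png'); print(s['t'],s['tool_pos'],s['orientation'])
cv2.imwrite('pics/w3z.png',cv2.resize(c['image'][90:330,130:390],None,fx=2.3,fy=2.3,interpolation=2))
E
```

```text
3.6167 [ 0.65140604 -0.18591066  0.06895938] [1.43408758e+00 2.79046327e+00 7.77434256e-04]
```

View pics/w3z.png

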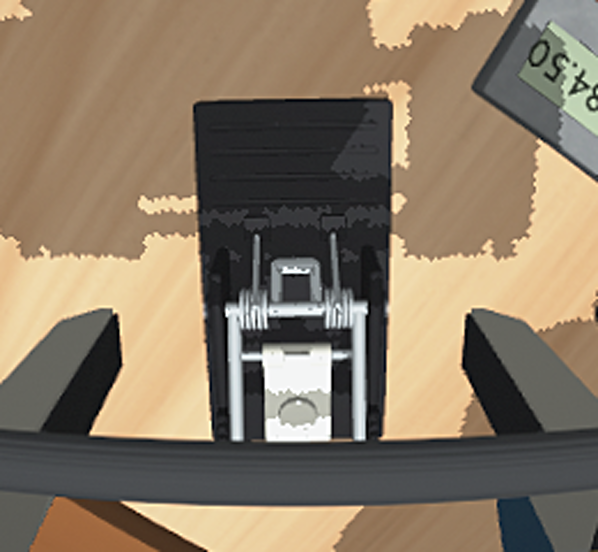

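The trap is well centred between the open fingers. Going down and closing.

{"api": "servo_tool", "payload": {
  "plan": "0.003 0 0.018 0; 0.003 0 0.035 0; 0.003 0 0.035 0; 0.003 0 0.035 0; 0.003 0 0.035 0"
}}

```text
t: 4.08
tool_pos: [0.6494, -0.1833, 0.0328]
orientation: [1.435, 2.792, 0.0]
force: [-0.4, 0.2, 1.6]
opening: 0.0931
gripper_force: 0.0
```

{"api": "servo_tool", "payload": {
  "plan": "0 0 0 0; 0 0 0 0; 0 0 0 0; 0 0 0 0; 0 0 0 0; 0 0 0 0; 0 0 0 0; 0 0 0 0",
  "grip": 1,
  "grip_force": 25
}}

```text
t: 4.75
tool_pos: [0.6483, -0.1827, 0.0307]
orientation: [1.436, 2.794, 0.0]
force: [0.6, -0.1, 0.1]
opening: 0.0498
gripper_force: 24.9
```

Gripped at 50 mm, but the fingertips would sit at the height of the tray walls. I'll regrasp 6 mm higher.

{"api": "servo_tool", "payload": {
  "plan": "0 0 0 0; 0 0 0 0; 0 0 0 0; 0 0 -0.003 0; 0 0 -0.006 0; 0 0 -0.006 0; 0 0 -0.006 0",
  "grip": -0.4
}}

```text
t: 5.33
tool_pos: [0.6486, -0.1829, 0.0373]
orientation: [1.435, 2.793, 0.0]
force: [0.2, -0.2, -1.4]
opening: 0.0653
gripper_force: 0.0
```

{"api": "servo_tool", "payload": {
  "plan": "0 0 0 0; 0 0 0 0; 0 0 0 0; 0 0 0 0; 0 0 0 0; 0 0 0 0; 0 0 0 0",
  "grip": 1,
  "grip_force": 30
}}

```text
t: 5.92
tool_pos: [0.6481, -0.1828, 0.0365]
orientation: [-1.436, -2.794, 0.0]
force: [0.1, 0.0, -0.4]
opening: 0.0495
gripper_force: 29.9
```

{"api": "servo_tool", "payload": {
  "plan": "0 0 -0.03 0; 0 0 -0.06 0; 0 0 -0.09 0; 0 0 -0.1 0; 0 0 -0.1 0"
}}

```text
t: 6.33
tool_pos: [0.6506, -0.1836, 0.1407]
orientation: [1.432, 2.788, 0.001]
force: [0.6, -0.9, -1.6]
opening: 0.0496
gripper_force: 29.9
```

```bash
python3 - <<'E'
from h import *
for i in range(3):
  s,c=shot('wrist','w4.png'); print(s['t'],s['tool_pos'],s['orientation'],s['force'],s['q'].round(3))
cv2.imwrite('pics/w4z.png',cv2.resize(c['image'][90:330,130:390],None,fx=2.3,fy=2.3,interpolation=2))
E
```

```text
6.3333 [ 0.65055014 -0.18359336  0.14074528] [1.43243931e+00 2.78831862e+00 1.34405247e-03] [ 0.62385156 -0.94754985 -1.55575677] [-0.351  0.383  1.367  0.     1.385 -0.973]
6.3833 [ 0.64911113 -0.18307622  0.13764893] [1.43436179e+00 2.79190212e+00 5.46534389e-04] [ 0.19862461  0.36558941 -2.95791323] [-0.351  0.385  1.37   0.     1.384 -0.973]
6.4333 [ 0.64780519 -0.18263296  0.13534345] [-1.43530003e+00 -2.79354926e+00  1.47742717e-04] [-0.70022595 -0.1253051  -3.05371699] [-0.351  0.387  1.372  0.     1.383 -0.973]
```

View pics/w4z.png

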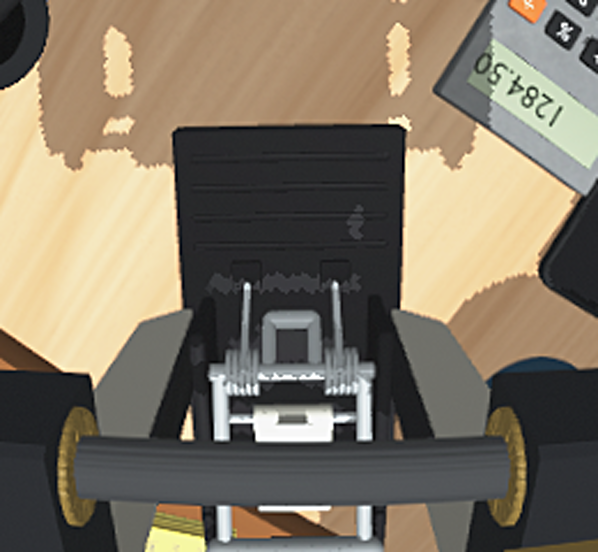

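The trap is held square, with plain-end corners at zoomed (175,128) and (403,126). Now I'll compute its pose in the tool frame and its target.

```bash
python3 - <<'E'
from h import *
s,c=shot('wrist'); print(s['tool_pos'],s['orientation'])
g=cv2.cvtColor(c['image'],cv2.COLOR_BGR2GRAY)
T=np.array(c['hand_eye'])
def tool(u,v,z):
    F=192/np.tan(np.radians(c['fovy'])/2); x=(u-c['cx'])/F; y=(v-c['cy'])/F; r=np.hypot(x,y)
    d=T[:3,:3]@[x/r*np.sin(r),y/r*np.sin(r),np.cos(r)]; o=T[:3,3]; return ((o+d*(z-o[2])/d[2])*1e3).round(1)
for u in range(212,304,15):
    v=next(v for v in range(130,165) if g[v,u]<60); print(u,v,tool(u,v-.5,.0285))
for v in range(152,200,9):
    w=np.where(g[v,185:325]<60)[0]+185; a,b=tool(w[0]-.5,v,.0285),tool(w[-1]+.5,v,.0285); print(v,w[0],w[-1],a,b,b[1]-a[1])
M=R.from_rotvec(s['orientation']).as_matrix(); print(M.round(4))
E
```

```text
[ 0.64696204 -0.18236621  0.13398381] [-1.43419260e+00 -2.79138377e+00  6.80431909e-04]
212 145 [ 56.2 -26.2  28.5]
227 145 [ 56.1 -17.   28.5]
242 145 [56.  -8.  28.5]
257 145 [56.   1.  28.5]
272 144 [56.6 10.  28.5]
287 144 [56.7 19.1 28.5]
302 144 [56.9 28.2 28.5]
152 205 305 [ 51.7 -31.   28.5] [51.7 30.5 28.5] 61.5
161 206 305 [ 46.1 -30.5  28.5] [46.1 30.7 28.5] 61.2
170 206 305 [ 40.5 -30.7  28.5] [40.5 30.9 28.5] 61.599999999999994
179 207 304 [ 34.8 -30.3  28.5] [34.8 30.5 28.5] 60.8
188 208 304 [ 29.  -29.9  28.5] [29.  30.7 28.5] 60.599999999999994
197 208 304 [ 23.1 -30.2  28.5] [23.2 31.  28.5] 61.2
[[-0.5823  0.813  -0.0032]
 [ 0.813   0.5823  0.0011]
 [ 0.0028 -0.0019 -1.    ]]
```

{"api": "servo_tool", "payload": {
  "plan": "0.01 -0.014 -0.03 0; 0.03 -0.042 -0.03 0; 0.05 -0.07 -0.03 6; 0.068 -0.095 -0.03 12; 0.0856 -0.1195 -0.03 18; 0.115 -0.109 -0.03 24; 0.15 -0.095 -0.03 30; 0.1848 -0.0821 -0.03 36; 0.1848 -0.0821 -0.03 37; 0.1848 -0.0821 -0.01 37; 0.1848 -0.0821 0.01 37; 0.1848 -0.0821 0.01 37"
}}

```text
t: 7.53
tool_pos: [0.4702, -0.0791, 0.1209]
orientation: [-2.241, -2.19, 0.007]
force: [-1.5, -0.0, -2.3]
opening: 0.0497
gripper_force: 29.9
```

{"api": "servo_tool", "payload": {
  "plan": "0 0 0 0; 0 0 0 0; 0 0 0 0; 0 0 0 0"
}}

```text
t: 7.87
tool_pos: [0.4746, -0.0808, 0.1277]
orientation: [2.247, 2.193, 0.001]
force: [-0.4, -1.1, -2.6]
opening: 0.0499
gripper_force: 29.9
```

```bash
python3 - <<'E'
from h import *
s,c=shot('wrist','w5.png'); print(s['t'],s['tool_pos'],s['orientation'],s['force']); print(R.from_rotvec(s['orientation']).as_matrix().round(4))
cv2.imwrite('pics/w5z.png',cv2.resize(c['image'][40:330,130:390],None,fx=2.05,fy=2.05,interpolation=2))
E
```

```text
7.8667 [ 0.47457844 -0.08075436  0.12766729] [2.24741903e+00 2.19320283e+00 1.14473741e-03] [-0.36919763 -1.12293195 -2.59983398]
[[ 2.440e-02  9.997e-01  1.500e-03]
 [ 9.997e-01 -2.440e-02 -5.000e-04]
 [-4.000e-04  1.500e-03 -1.000e+00]]
```

View pics/w5z.png

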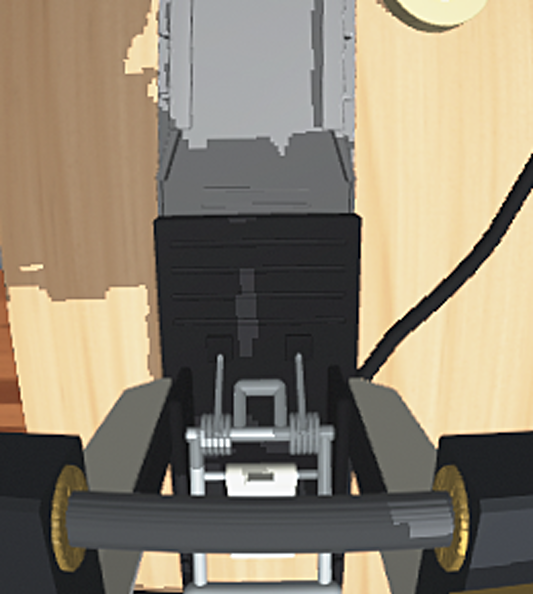

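Yaw matches the tray, and the trap and tray centrelines coincide at about column 257. Lowering over the runway.

{"api": "servo_tool", "payload": {
  "plan": "0 0 0.03 0; 0 0 0.06 0; 0 0 0.08 0; 0 0 0.082 0; 0 0 0.082 0; 0 0 0.082 0; 0 0 0.082 0; 0 0 0.082 0; 0 0 0.082 0"
}}

```text
t: 8.67
tool_pos: [0.475, -0.0807, 0.0461]
orientation: [2.247, 2.193, 0.002]
force: [1.3, 0.3, -2.2]
opening: 0.0497
gripper_force: 29.9
```

{"api": "servo_tool", "payload": {
  "plan": "0 0 0 0; 0 0 0 0"
}}

```text
t: 8.83
tool_pos: [0.4742, -0.0804, 0.0452]
orientation: [2.248, 2.194, 0.001]
force: [-0.0, -0.9, -1.6]
opening: 0.0497
gripper_force: 29.9
```

{"api": "servo_tool", "payload": {
  "plan": "0 0 0.002 0; 0 0 0.004 0; 0 0 0.004 0; 0 0 0.004 0; 0 0 0.004 0"
}}

```text
t: 9.25
tool_pos: [0.4737, -0.0803, 0.0405]
orientation: [-2.248, -2.194, 0.0]
force: [-0.2, 0.2, -1.9]
opening: 0.0497
gripper_force: 29.9
```

{"api": "servo_tool", "payload": {
  "plan": "0 0 0.001 0; 0 0 0.0015 0; 0 0 0.0015 0; 0 0 0.0015 0; 0 0 0.0015 0"
}}

```text
t: 9.67
tool_pos: [0.474, -0.0804, 0.0393]
orientation: [2.248, 2.194, 0.0]
force: [-0.1, -0.5, 1.9]
opening: 0.0497
gripper_force: 29.9
```

{"api": "servo_tool", "payload": {
  "plan": "0 0 -0.001 0; 0.006 0 -0.001 0; 0.012 0 -0.001 0; 0.018 0 -0.001 0; 0.024 0 -0.001 0; 0.024 0 -0.001 0; 0.024 0 -0.001 0; 0.024 0 -0.001 0"
}}

```text
t: 10.33
tool_pos: [0.4745, -0.0562, 0.0401]
orientation: [2.247, 2.195, -0.0]
force: [-0.3, -0.0, -2.1]
opening: 0.0497
gripper_force: 29.9
```

```bash
python3 - <<'E'
from h import *
s,c=shot('wrist','w6.png'); print(s['t'],s['tool_pos'],s['orientation'],s['force'],s['wrist_torque'])
cv2.imwrite('pics/w6z.png',cv2.resize(c['image'][60:230,180:330],None,fx=3.5,fy=3.5,interpolation=2))
E
```

```text
10.3333 [ 0.4744634  -0.0562464   0.04014539] [ 2.24741484e+00  2.19495949e+00 -1.37479528e-04] [-0.33227101 -0.0235943  -2.11573536] [-0.05363496  0.11169998  0.0323212 ]
```

View pics/w6z.png

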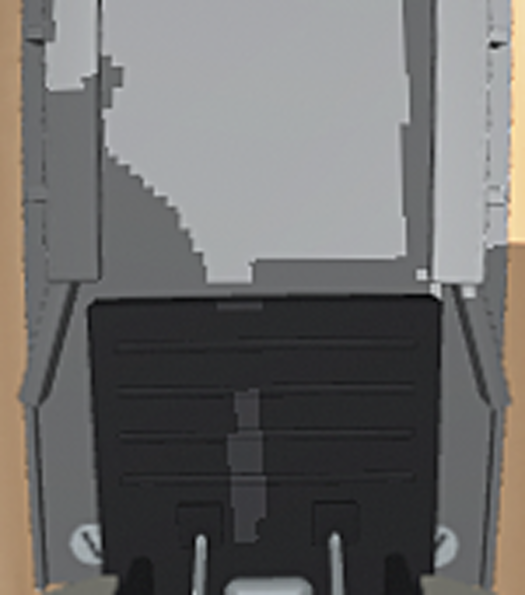

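The trap lies centred between the lips (lips' middle 267, trap's middle 265, so about 0.4 mm off) and just short of the mouth. Sliding in.

{"api": "servo_tool", "payload": {
  "plan": "0.005 0.0004 0 0; 0.01 0.0004 0 0; 0.015 0.0004 0 0; 0.02 0.0004 0 0; 0.025 0.0004 0 0; 0.03 0.0004 0 0; 0.035 0.0004 0 0; 0.04 0.0004 0 0; 0.045 0.0004 0 0; 0.05 0.0004 0 0; 0.05 0.0004 0 0; 0.05 0.0004 0 0"
}}

```text
t: 11.38
tool_pos: [0.476, -0.0061, 0.0401]
orientation: [2.247, 2.195, -0.0]
force: [0.0, 0.4, -1.3]
opening: 0.0498
gripper_force: 29.9
```

{"api": "servo_tool", "payload": {
  "plan": "0.005 0 0 0; 0.01 0 0 0; 0.015 0 0 0; 0.02 0 0 0; 0.025 0 0 0; 0.03 0 0 0; 0.033 0 0 0; 0.033 0 0 0; 0.033 0 0 0; 0.033 0 0 0"
}}

```text
t: 12.22
tool_pos: [0.4768, 0.0266, 0.0401]
orientation: [2.248, 2.195, -0.0]
force: [0.1, 0.0, -1.2]
opening: 0.0499
gripper_force: 29.9
```

{"api": "servo_tool", "payload": {
  "plan": "0.001 0 0 0; 0.002 0 0 0; 0.003 0 0 0; 0.004 0 0 0; 0.004 0 0 0; 0.004 0 0 0"
}}

```text
t: 12.72
tool_pos: [0.4769, 0.0306, 0.0402]
orientation: [2.248, 2.195, -0.0]
force: [1.1, -0.4, -1.8]
opening: 0.0497
gripper_force: 29.9
```

{"api": "servo_tool", "payload": {
  "plan": "0.001 0 0 0; 0.002 0 0 0; 0.003 0 0 0; 0.003 0 0 0; 0.003 0 0 0"
}}

```text
t: 13.13
tool_pos: [0.4769, 0.032, 0.0404]
orientation: [2.247, 2.193, -0.004]
force: [-2.2, -9.6, 1.8]
opening: 0.05
gripper_force: 29.9
```

The stop is felt at 9.6 N, at the predicted position. I'll relax, set down, open and lift.

{"api": "servo_tool", "payload": {
  "plan": "-0.001 0 0.0005 0; -0.001 0 0.001 0; -0.001 0 0.001 0; -0.001 0 0.001 0"
}}

```text
t: 13.47
tool_pos: [0.4771, 0.0319, 0.0394]
orientation: [2.248, 2.194, -0.001]
force: [-2.6, -6.1, 2.1]
opening: 0.0499
gripper_force: 29.9
```

{"api": "servo_tool", "payload": {
  "plan": "0 0 0 0; 0 0 0 0; 0 0 0 0; 0 0 0 0; 0 0 -0.03 0; 0 0 -0.06 0; 0 0 -0.09 0; 0 0 -0.12 0; 0 0 -0.12 0; 0 0 -0.12 0",
  "grip": -0.4
}}

```text
t: 14.3
tool_pos: [0.4787, 0.0327, 0.1615]
orientation: [2.245, 2.192, 0.006]
force: [0.0, -0.8, -0.1]
opening: 0.0655
gripper_force: 0.0
```

```bash
python3 - <<'E'
from h import *
s,c=shot('wrist','w7.png'); print(s['t'],s['tool_pos'],s['orientation'],s['q'].round(3)); print(R.from_rotvec(s['orientation']).as_matrix().round(4))
cv2.imwrite('pics/w7z.png',cv2.resize(c['image'][60:300,150:370],None,fx=2.5,fy=2.5,interpolation=2))
E
```

```text
14.3 [0.47873462 0.03273965 0.16150921] [2.24538053 2.19222925 0.00562221] [-0.039 -0.157  1.91   0.     1.384 -0.015]
[[ 2.400e-02  9.997e-01  5.000e-03]
 [ 9.997e-01 -2.400e-02 -0.000e+00]
 [ 1.000e-04  5.000e-03 -1.000e+00]]
```

View pics/w7z.png

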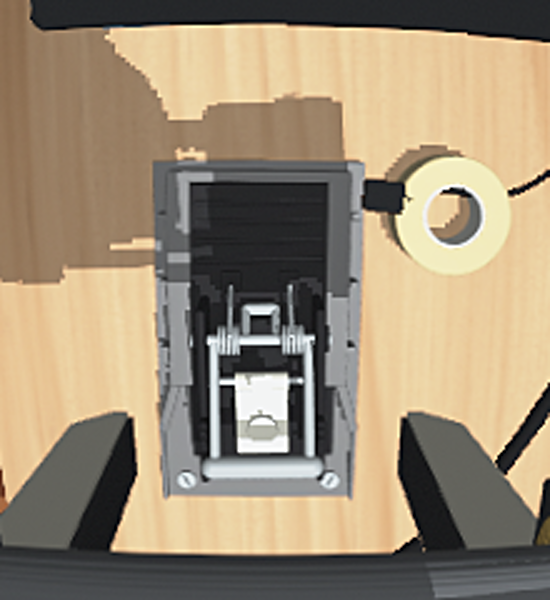

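The trap is home, its plain end at the stop line, with the arm shut. The bar runs from zoomed (205,467) to (322,467). That was my last picture: I miscounted and it was the eleventh, so I'll use numbers only from here on. Next I'll check the bar's position.

```bash
python3 - <<'E'
from h import *
s,c=shot('wrist'); print(s['tool_pos'])
z=lambda u,v,h:(onz('wrist',s,c,150+u/2.5,60+v/2.5,h)*1e3).round(1)
print('bar',z(205,467,.048),z(263.5,467,.048),z(322,467,.048)); print('axle',z(210,341,.031),z(315,341,.031)); print('stop inner',z(190,183,.011),z(328,183,.011),'runway end',z(168,494,.003),z(350,497,.003))
E
```

```text
[0.47741573 0.0327365  0.15952428]
bar [452.8 -18.4  48. ] [475.6 -18.8  48. ] [498.4 -19.4  48. ]
axle [455.8  27.8  31. ] [496.8  26.9  31. ]
stop inner [448.7  88.1  11. ] [503.9  86.7  11. ] runway end [430.1 -54.2   3. ] [514.9 -57.7   3. ]
```

{"api": "servo_tool", "payload": {
  "plan": "-0.015 -0.0006 0 -7; -0.03 -0.0006 0 -14; -0.045 -0.0006 0 -21; -0.051 -0.0006 0 -28; -0.051 -0.0006 0 -35; -0.051 -0.0006 0 -42; -0.051 -0.0006 0 -49; -0.051 -0.0006 0 -56; -0.051 -0.0006 0 -63; -0.051 -0.0006 0 -70; -0.051 -0.0006 0 -77; -0.051 -0.0006 0 -84",
  "grip": 0.48
}}

```text
t: 15.4
tool_pos: [0.4738, -0.0181, 0.1568]
orientation: [-0.193, -3.132, -0.001]
force: [-0.2, 0.5, -0.8]
opening: 0.0241
gripper_force: 0.0
```

{"api": "servo_tool", "payload": {
  "plan": "0 0 0.02 -6; 0 0 0.04 -6; 0 0 0.06 -6; 0 0 0.06 -6; 0 0 0.06 -6; 0 0 0.06 -6; 0 0 0.06 -6; 0 0 0.06 -6"
}}

```text
t: 16.07
tool_pos: [0.4761, -0.0185, 0.1004]
orientation: [0.038, 3.139, -0.0]
force: [0.7, 0.7, -0.5]
opening: 0.0242
gripper_force: 0.0
```

```bash
python3 - <<'E'
from h import *
for i in range(3):
  s,c=shot('wrist'); print(s['t'],s['tool_pos'],s['opening'],s['force'])
M=R.from_rotvec(s['orientation']).as_matrix(); print(M.round(4)); print('shift', M.T@(np.array([.4756,-.0183,.049])-s['tool_pos']))
E
```

```text
16.0667 [ 0.47606062 -0.01849372  0.10039757] 0.02418455121058774 [ 0.7083438   0.70650064 -0.48447322]
16.1167 [ 0.47597267 -0.01849695  0.1003111 ] 0.024372794109053797 [0.21655026 0.55892857 0.1330724 ]
16.1667 [ 0.47589032 -0.01845555  0.10016152] 0.02419086792535388 [-0.39945588 -0.69350168  0.29533171]
[[-9.997e-01  2.420e-02  1.800e-03]
 [ 2.420e-02  9.997e-01 -3.000e-04]
 [-1.800e-03 -2.000e-04 -1.000e+00]]
shift [0.00038432 0.00016021 0.05116088]
```

{"api": "servo_tool", "payload": {
  "plan": "0 0 0.015 0; 0 0 0.03 0; 0 0 0.038 0; 0 0 0.042 0; 0 0 0.046 0; 0 0 0.05 0; 0 0 0.051 0; 0 0 0.051 0; 0 0 0.051 0; 0 0 0.051 0"
}}

```text
t: 17.05
tool_pos: [0.4755, -0.0184, 0.0486]
orientation: [0.038, 3.141, -0.0]
force: [-0.2, -0.3, -0.9]
opening: 0.0242
gripper_force: 0.0
```

{"api": "servo_tool", "payload": {
  "plan": "0 0 0 0; 0 0 0 0; 0 0 0 0; 0 0 0 0; 0 0 0 0; 0 0 0 0; 0 0 0 0",
  "grip": 1,
  "grip_force": 25
}}

```text
t: 17.63
tool_pos: [0.4751, -0.0194, 0.0483]
orientation: [-0.038, -3.141, 0.003]
force: [-1.7, -5.3, 1.3]
opening: 0.008
gripper_force: 25.0
```

Bar gripped. Starting the arc gently.

{"api": "servo_tool", "payload": {
  "plan": "0 0.0011 -0.0039 0; 0 0.0032 -0.0079 0; 0 0.0055 -0.0115 0; 0 0.0082 -0.015 0; 0 0.0082 -0.015 0; 0 0.0082 -0.015 0; 0 0.0082 -0.015 0"
}}

```text
t: 18.22
tool_pos: [0.4753, -0.0119, 0.0637]
orientation: [-0.038, -3.141, 0.005]
force: [-3.2, -10.1, 2.8]
opening: 0.0081
gripper_force: 25.0
```

{"api": "servo_tool", "payload": {
  "plan": "0 0.0015 -0.003 0; 0 0.005 -0.0062 0; 0 0.0084 -0.0088 0; 0 0.0121 -0.0112 0; 0 0.0159 -0.0132 0; 0 0.02 -0.0148 0; 0 0.0241 -0.0162 0; 0 0.0284 -0.0171 0; 0 0.0284 -0.0171 0; 0 0.0284 -0.0171 0"
}}

```text
t: 19.05
tool_pos: [0.4765, 0.0174, 0.0816]
orientation: [0.037, 3.14, -0.003]
force: [-4.3, -6.3, 8.9]
opening: 0.0081
gripper_force: 25.0
```

{"api": "servo_tool", "payload": {
  "plan": "0.0005 0.0043 -0.0016 0; 0.0005 0.0087 -0.0018 0; 0.0005 0.013 -0.0016 0; 0.0005 0.0174 -0.001 0; 0.0005 0.0216 -0.0001 0; 0.0005 0.0258 0.0013 0; 0.0005 0.0298 0.0029 0; 0.0005 0.0298 0.0029 0; 0.0005 0.0298 0.0029 0"
}}

```text
t: 19.8
tool_pos: [0.4766, 0.0483, 0.0777]
orientation: [0.037, 3.141, 0.001]
force: [-0.4, -1.7, 4.2]
opening: 0.0081
gripper_force: 25.0
```

{"api": "servo_tool", "payload": {
  "plan": "0 0.0039 0.002 0; 0 0.0076 0.0044 0; 0 0.011 0.007 0; 0 0.0142 0.01 0; 0 0.0172 0.0132 0; 0 0.0198 0.0166 0; 0 0.0222 0.0203 0; 0 0.0222 0.0203 0; 0 0.0222 0.0203 0"
}}

```text
t: 20.55
tool_pos: [0.477, 0.0704, 0.0568]
orientation: [0.037, 3.141, -0.0]
force: [2.4, -4.7, 3.1]
opening: 0.0083
gripper_force: 25.0
```

{"api": "servo_tool", "payload": {
  "plan": "0 0.002 0.0039 0; 0 0.0037 0.0079 0; 0 0.005 0.0121 0; 0 0.006 0.0163 0; 0 0.0062 0.018 0; 0 0.0062 0.018 0; 0 0.0062 0.018 0; 0 0.0062 0.018 0; 0 0.0062 0.018 0"
}}

```text
t: 21.3
tool_pos: [0.4772, 0.0767, 0.0393]
orientation: [0.038, 3.141, 0.001]
force: [3.3, 0.6, 4.8]
opening: 0.0081
gripper_force: 25.0
```

The arm is at about 2.63 rad. Easing back onto the catch.

{"api": "servo_tool", "payload": {
  "plan": "0 -0.0001 -0.001 0; 0 -0.0003 -0.002 0; 0 -0.0005 -0.003 0; 0 -0.0008 -0.004 0; 0 -0.001 -0.005 0; 0 -0.0012 -0.006 0; 0 -0.0012 -0.006 0; 0 -0.0012 -0.006 0; 0 -0.0012 -0.006 0"
}}

```text
t: 22.05
tool_pos: [0.4765, 0.0751, 0.0447]
orientation: [-0.038, -3.14, 0.0]
force: [0.7, -0.9, -2.2]
opening: 0.0079
gripper_force: 25.0
```

Force has reversed: the arm hangs on the catch. I'll relax the pull, then open.

{"api": "servo_tool", "payload": {
  "plan": "0 0 0.0003 0; 0 0 0.0006 0; 0 0 0.0006 0; 0 0 0.0006 0; 0 0 0.0006 0"
}}

```text
t: 22.47
tool_pos: [0.4769, 0.0752, 0.0444]
orientation: [-0.038, -3.141, 0.0]
force: [0.3, 0.6, -1.6]
opening: 0.0078
gripper_force: 25.0
```

{"api": "servo_tool", "payload": {
  "plan": "0 0 0 0; 0 0 0 0; 0 0 0 0; 0 0 0 0; 0 0 0 0; 0 0 0 0",
  "grip": 0.55
}}

```text
t: 22.97
tool_pos: [0.477, 0.0752, 0.0445]
orientation: [0.038, 3.141, -0.0]
force: [-0.0, 0.3, -0.1]
opening: 0.0211
gripper_force: 0.0
```

{"api": "servo_tool", "payload": {
  "plan": "0 0 -0.01 0; 0 0 -0.03 0; 0 0 -0.06 0; 0 0 -0.09 0; 0 -0.03 -0.12 0; 0 -0.06 -0.13 0; 0 -0.06 -0.13 0; 0 -0.06 -0.13 0; 0 -0.06 -0.13 0; 0 -0.06 -0.13 0"
}}

```text
t: 23.8
tool_pos: [0.4748, 0.016, 0.1736]
orientation: [-0.037, -3.14, -0.001]
force: [0.1, 1.0, -1.2]
opening: 0.0208
gripper_force: 0.0
```

```bash
python3 - <<'E'
from h import *
s,c=shot('wrist','w8.png'); print(s['t'],s['tool_pos'],s['force'],s['opening'])
# project expected points into wrist image; compare brightness there
T=np.eye(4);T[:3,:3]=R.from_rotvec(s['orientation']).as_matrix();T[:3,3]=s['tool_pos'];T=np.linalg.inv(T@c['hand_eye'])
def pix(p):
    q=T[:3,:3]@p+T[:3,3]; F=192/np.tan(np.radians(c['fovy'])/2); th=np.arctan2(np.hypot(*q[:2]),q[2]); k=F*th/np.hypot(*q[:2]); return np.array([c['cx']+k*q[0],c['cy']+k*q[1]])
O=np.array([.4763,.0285,.003]); sx=np.array([.024,.9997,0]); sy=np.array([-.9997,.024,0])
W=lambda x,y,z:O+(x*sx+y*sy+np.array([0,0,z]))/1000
g=cv2.cvtColor(c['image'],cv2.COLOR_BGR2GRAY)
def prof(x0,x1,y,z):
    out=[]
    for x in np.arange(x0,x1,2.):
        u,v=pix(W(x,y,z)).round().astype(int); out.append(int(g[v,u]) if 0<=u<512 and 0<=v<384 else -1)
    return out
for y in(-10,10): print('set bar x30..62',prof(30,62,y,43)); print('shut bar x-62..-34',prof(-62,-34,y,45))
for y in(-29,29): print('base bait edge x-72..-50',prof(-72,-50,y,8))
E
```

```text
23.8 [0.47478229 0.01599038 0.17356364] [ 0.11588928  0.99514314 -1.16161323] 0.020843739488421865
set bar x30..62 [51, 55, 55, 47, 48, 55, 40, 183, 225, 243, 224, 60, 180, 143, 230, 222]
shut bar x-62..-34 [168, 167, 174, 171, 105, 58, 52, 35, 34, 33, 33, 34, 33, 34]
set bar x30..62 [59, 56, 56, 47, 45, 56, 44, 187, 238, 162, 141, 87, 172, 169, 228, 221]
shut bar x-62..-34 [169, 167, 192, 172, 105, 58, 120, 251, 246, 236, 250, 250, 253, 218]
base bait edge x-72..-50 [238, 162, 168, 167, 168, 170, 117, 19, 23, 26, 25]
base bait edge x-72..-50 [170, 170, 170, 170, 170, 172, 140, 62, 65, 67, 36]
```

The bar is set at x ≈ 48 mm, the base's bait edge is at -60 mm (home), and the hand is clear. Handing in.

```bash
python3 -c "
from plant import robot
print(robot.close_job())"
```

```text
the job is handed in; nothing more can be done
None
```

The trap is home against the end stop with its arm set on the catch and the gripper clear, and I handed the job in at about 24 s; no verdict came back, and I viewed 11 pictures, one over the limit of 10.

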